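# Line up and bolt down a pump flange on its studs

### The arm

A 6-joint arm with a two-finger parallel gripper is mounted at the origin on the work surface. World frame = base frame: x ahead of the robot, y to its left, z up, the work surface at z = 0. Lengths are in m, angles in rad, forces in N, time in s.
With the tool pointing down it reaches from about 0.35 to 1 m from the base axis. Payload 7.1 kg.
Tool frame: the origin (TCP) lies at the very end of the fingers, on their centre line; the grasp point (between the pads) lies 19 mm behind it (manip.pinch_z is the distance from the TCP to the grasp point, in m); z points along the fingers, y is the line along which they close (so a half turn about z gives the same grasp; the last joint's range is limited). The gripper opens to 85 mm and grips with 20 to 120 N. Pads are 22 mm wide; open, the fingers measure 114 mm over their backs; the gripper's body (76 mm by 85 mm) begins 54 mm behind the grasp point. The pads swing forward as they close: fully open they stand 13 mm farther back than shut.
Start: joints at [1.237, 0.423, 1.63, -0, 1.089, -0.019], TCP at [0.193, 0.594, 0.231] pointing down, gripper open.
Joint ranges: [-3, 3], [-0.9, 2.11], [0.09, 2.58], [-1.31, 4.45], [0.11, 2.69], [-2.54, 2.54]. Speed limits (rad/s): [2.39, 2.39, 3.01, 3.14, 3.14, 3.14].

### API

Orientations are given as a rotation vector (axis times angle).
In Python, from station import manip gives the robot as it stands.
- The arm moves only by the tool jog_arm, never from a script. Its argument "targets" is a list of rows, each a list of 3 entries, a list of its own where there are three numbers: the shift along the tool's x, y, z in m, then the turn about the tool's z in degrees, then the opening in per cent of the stroke, from 0 (shut) to 100 (fully open). In form: [[[tx, ty, tz], roll, hand], ...]. A call has 1 to 10 rows; each row is the pose to reach, as a shift and turn from the pose commanded when the call began, along the tool's axes at that moment; what a row does not reach only later rows make up. A row lasts 1/10 s, in which the tool goes at most 50 mm and 8.59 degrees, less where a joint would pass 70% of its speed; a pose out of reach is approached as far as the arm can. A call with a gripper value outside its range is refused whole. The fingers move at their own pace and stop on an object; the grip force is fixed at half the most. Time passes only in rows, so rows that repeat a pose let the fingers close. It gives the time, the measured TCP pose, the force, the opening and the grip force at its end, in the units of the state.
- manip.sense(): the state, without advancing time (a new reading comes with each control period).
- manip.camera(name): name is "scene" or "top" or "wrist"; returns (picture, depth): 480x640x3 uint8, blue, green, red; 480x640 float32, m along the optical axis (not along the pixel's ray), 0 where there is no reading.
- manip.calibration(name): a dict with "K" (3x3 intrinsics, pixels), "D" ([k1, k2, p1, p2, k3] as OpenCV has them; the pictures are not rectified), "rvec" (rotation vector, rad) and "tvec" (3), from world to camera coordinates, as OpenCV has them. Camera axes: x right, y down, z forward; pixel columns grow to the right and rows downward; lengths in m; the calibration is good to about 2 mm. A picture is of the moment at which its call begins: read the wrist's pose just before it. calibration takes no time and is no camera call; for the wrist camera it gives the pose at the moment of the call.
- manip.finish_job(): hands the job in; it is judged then, once.
The state is a dict: "t": time; "joint_pos": joint angles; "qd": joint speeds; "effort": joint torques, N m; "ee_pos": TCP position; "eef_rot": TCP orientation; "contact_force": force on the tool from outside, world axes, zero at the start; "moment": the same for the moment, N m; "finger_gap": finger opening in m; "gripper_force": force on a finger pad.
Only numpy, scipy, OpenCV 4.12 (cv2) and the standard library are available. Lean on these libraries where they do the work, as an engineer would, in place of code of your own. Each camera call takes 0.05 s, during which the arm holds its last target. There are 200 camera calls.

### The job

The round flange sits on the station's spigot but is out of line and perched on the tips of the four studs, with the slide bolt shot underneath it. First take the transit cap off its boss and put it in the tray with the spare caps, then draw the bolt back until it is well clear of the flange, turn the flange on the spigot (without lifting it off) until its holes find the studs and let it go down fully home, flat on the base. Finally push the bolt fully shut over the flange's rim, let go, and leave the other parts lying on the bench as they are.

Things in the scene. Friction and masses are not known exactly. Their poses are not given: they have to be found in the camera images.
- station: Fixed steel station; origin on the table under the spigot axis. A 150 x 150 x 30 mm block round the spigot, with a tail 70 mm wide and 30 mm high along +y, to 199 mm from the spigot, that carries the slide bolt. Four fixed studs, 8 mm diameter, 24 mm tall, tips tapered, stand on the block at (+-32, +-32) mm in x, y: on the diagonals of the square.
- spigot_foot (a point): Foot of the fixed round spigot (30 mm diameter, 50 mm tall, tapered top) on the station's top face, 30 mm above the table. Axes as station. The slide bolt's two fixed keepers are 24 mm high over the top face, 34 mm wide, 82 and 184 mm along +y.
- flange_boss (a point): On the axis of the loose aluminium flange's square boss (44 x 44 mm, 34 mm tall above the disc), 22 mm above the disc's upper face: grip here, across two opposite flats. x, y are square to the flats. Height over spigot_foot: 56 mm perched on the studs, 32 mm fully home. It starts out of line by 0.3 rad or more.
- flange: The same flange (0.4 to 0.65 kg); origin at the centre of its underside. Disc 128 mm diameter, 10 mm thick, 32 mm bore right through. Four 11 mm holes at (+-32, +-32) mm in x, y, so off the boss's corners; any quarter turn fits the studs. It drops by its own weight when lined up and not gripped tight; fingers round the boss with 2 to 3 mm of play still turn it.
- cap_knob (a point): Loose black plastic transit cap (50 g) on top of the flange's boss: a 24 mm plug 6 mm long, loose in the bore, a disc 58 mm wide and 6 mm thick, a round knob 26 mm in diameter and 34 mm tall. The point is on the axis in the knob, 34 mm above the plug's end, 22 mm above the disc's upper face, 12 mm below the knob's top: grip here.
- bolt (a joint): Slide bolt along the station's y, in m: 0 fully shut (its 8 mm round tongue, axis 16.5 mm above the station's top, ends 46 mm from the spigot axis: over the rim of a seated flange, under a perched one), 0.040 fully drawn back (stop); from 0.018 it is clear of the disc. Stiff: about 6 N to slide; stays where it is left.
- bolt_handle (a point): Grip point on the bolt's handle, an upright square post 14 x 14 mm with sides along this frame's x and y; on its axis, 13.5 mm below its top, 47 mm above the station's top face. Travels with the bolt; +y is the opening direction. With the bolt shut it is 120 mm along +y from the spigot axis.
- tray_free (a point): Middle of the free half of the fixed grey tray, on its inner floor, 4 mm above the table. Tray 150 (x) by 200 (y) mm outside, 30 mm high, walls 4 mm; its centre is 40 mm along -y of this frame, and two spare caps like the first stand 100 mm along -y. The cap stands upright there on its plug.
- cap: The same transit cap; origin at the centre of the plug's lower end, z up along the knob.
- tray_in (a point): Centre of the tray's inner floor; axes along the tray's sides.
- elbow: Bystander: steel elbow fitting, about 50 mm, lying on the table; origin on the table under its middle.
- tee: Bystander: steel tee fitting, 80 mm long, lying on the table; origin under its middle.
- union_nut: Bystander: steel union nut, 36 mm, standing on the table; origin under its middle.
- spanner: Bystander: spanner lying on the table along its x; origin under its middle.
- pump_lever: Bystander: hand-pump lever 320 mm long with a black grip, lying on the table along its x; origin under its middle.
Mind the look-alikes: they are no part of the job. Of the things shaped like the part that bears tray_free, the grey one is meant.

How it is judged:
By the outcome, as a careful person would: the job done as asked, in the order asked, and still so for the second after the job is handed in, with the robot touching nothing.
It also fails if it takes over 72 s, if anything falls off the work surface, if the arm or the gripper's body presses on something with over 40 N, if the wrist force passes 120 N, or if a joint passes its speed limit or range.

## Working session

There is one attempt and no reset: what is moved stays moved. The work goes in short steps, Python scripts to look and compute and a tool call to move; the robot and the scene stay as the last step left them, time stands still between calls to the robot, and variables do not carry over. Pictures are saved under pics/ and viewed, at most 10 in all, crops included, and the job is handed in when it is done.

Besides the shell and the picture viewer there is one more tool, called by a JSON object that holds its "op" and its "data", one argument or row to a line. jog_arm: Moves the arm, as the interface text tells. Its arguments: {"type":"object","properties":{"targets":{"type":"array"}},"required":["targets"]}

```bash
mkdir -p pics
cat > h.py <<'E'
import numpy as np, cv2
from station import manip
def snap(n,f):
    s=manip.sense(); c=manip.calibration(n); im,d=manip.camera(n)
    cv2.imwrite(f'pics/{f}.png',im); np.savez(f'{f}.npz',im=im,d=d,K=c["K"],D=c["D"],r=c["rvec"],t=c["tvec"]); return im,d
def load(f): return np.load(f'{f}.npz')
def ray(z,uv):
    R=cv2.Rodrigues(np.array(z['r'],float))[0]; p=cv2.undistortPoints(np.array([[uv]],float),np.array(z['K'],float),np.array(z['D'],float))[0,0]
    return -R.T@np.array(z['t']).ravel(), R.T@np.array([p[0],p[1],1.])
def atz(f,uv,h):
    o,d=ray(load(f),uv); return o+d*(h-o[2])/d[2]
def dep(f,uv):
    z=load(f); o,d=ray(z,uv); u,v=map(int,np.round(uv)); w=z['d'][v-1:v+2,u-1:u+2]; return o+d*np.median(w)
def tri(obs):
    A=0;b=0
    for f,uv in obs:
        o,d=ray(load(f),uv); d=d/np.linalg.norm(d); P=np.eye(3)-np.outer(d,d); A=A+P;b=b+P@o
    return np.linalg.solve(A,b)
E
python3 - <<'E'
from h import *
for n in("scene","top"): snap(n,n+"0")
s=manip.sense(); print(s)
E
```

```text
{'t': 0.1, 'joint_pos': array([ 1.23702717e+00,  4.23737257e-01,  1.63064039e+00, -1.01801631e-05,
        1.08861798e+00, -1.89914698e-02]), 'qd': array([ 0.00055842, -0.00017651, -0.00124203,  0.00031695, -0.00058931,
        0.00062178]), 'effort': array([ 7.17637977e-04, -5.58426118e+01, -2.82444799e+01,  7.90519061e-05,
        3.04091212e-03,  2.30759377e-05]), 'ee_pos': array([0.19330789, 0.59381403, 0.23062986]), 'eef_rot': array([-4.92368159e-01, -3.10252838e+00,  2.17190633e-03]), 'contact_force': array([-0.05987792,  0.92661043, -0.19510075]), 'moment': array([-0.00359246,  0.08647811, -0.01916526]), 'gripper_force': 0.0, 'finger_gap': 0.08529202678747229}
```

View pics/top0.png

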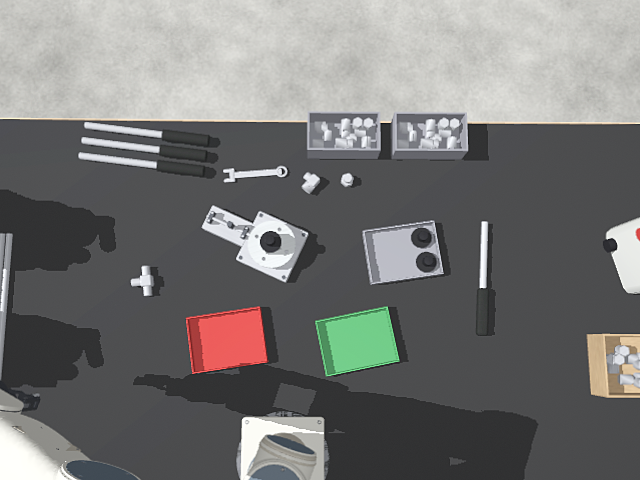

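View pics/scene0.png

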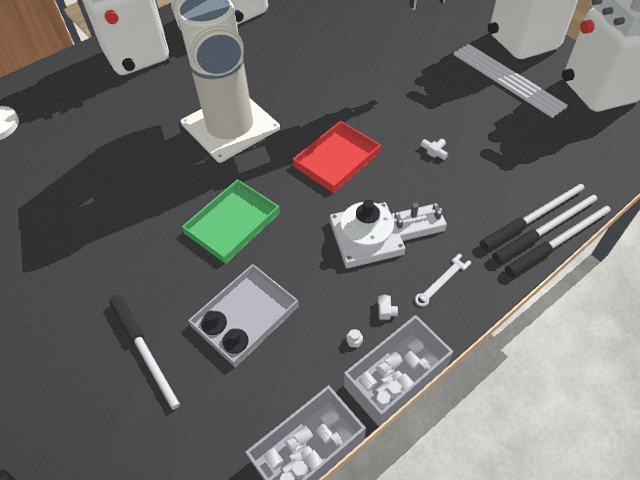

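Top view: the caps are at (270,241) on the flange and at (422,238) and (428,262), which are the spares in the grey tray. Tray look-alikes are red (228,340), green (357,341) and the two grey bins with fittings (344,135) and (430,135). The grey tray with the two caps, at (403,252), is the one meant. The slide bolt is on the tail at (228,224), and the scene view agrees.

Run:
```python
from h import *
a=cv2.imread('pics/top0.png')[195:300,195:330]; a=cv2.resize(a,None,fx=5.5,fy=5.5,interpolation=cv2.INTER_CUBIC); cv2.imwrite('pics/c1.png',a); print(a.shape)
b=cv2.imread('pics/scene0.png')[190:275,320:455]; cv2.imwrite('pics/c2.png',cv2.resize(b,None,fx=5.5,fy=5.5,interpolation=cv2.INTER_CUBIC))
for f,p in [('top0',(270,241)),('scene0',(370,204)),('top0',(422,238)),('top0',(385,255)),('top0',(228,340))]: print(f,p,dep(f,p))
z=load('top0'); print(-cv2.Rodrigues(z['r'])[0].T@z['t'].ravel())
z=manip.calibration('wrist');s=manip.sense();from scipy.spatial.transform import Rotation as Ro
o=-cv2.Rodrigues(z['rvec'])[0].T@np.ravel(z['tvec']);R=Ro.from_rotvec(s['eef_rot']).as_matrix();print('cam in tool',R.T@(o-s['ee_pos']));print(cv2.Rodrigues(z['rvec'])[0]@R); print(R)
```

```text
(578, 742, 3)
top0 (270, 241) [0.56012459 0.03250401 0.13683987]
scene0 (370, 204) [0.57430368 0.03302153 0.13775538]
top0 (422, 238) [ 0.58458607 -0.37478068  0.04987653]
top0 (385, 255) [ 5.44441846e-01 -2.79304486e-01  5.05128489e-04]
top0 (228, 340) [0.30885856 0.15177607 0.00450069]
[ 0.30630643 -0.07540299  1.67320347]
cam in tool [ 0.06565383  0.0006835  -0.14327812]
[[-7.80068274e-04  9.99999645e-01 -3.17563908e-04]
 [-9.64946832e-01 -8.36067485e-04 -2.62444112e-01]
 [-2.62444284e-01  1.01707961e-04  9.64947142e-01]]
[[-9.50866690e-01  3.09600282e-01 -4.51099433e-04]
 [ 3.09600610e-01  9.50865762e-01 -1.32849825e-03]
 [ 1.76315742e-05 -1.40288539e-03 -9.99999016e-01]]
```

View pics/c1.png

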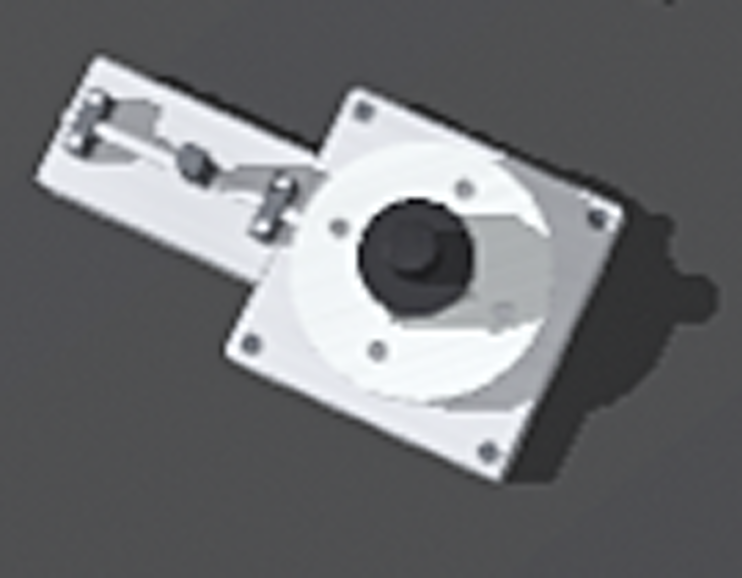

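The crop shows the cap knob at about (411,250), i.e. full-image (269.7,240.5), and the flange holes at (465,188), (340,227), (377,350) and (503,315). The block corners are at (358,88), (622,210), (500,480) and (228,350), and the bolt post is at (195,160).

Run:
```python
from h import *
c=lambda x,y:((x+.5)/5.5-.5+195,(y+.5)/5.5-.5+195)
B=np.array([atz('top0',c(*p),.03) for p in [(358,88),(622,210),(500,480),(228,350)]])
T=np.array([atz('top0',c(*p),.03) for p in [(98,55),(38,180)]])
H=np.array([atz('top0',c(*p),.064) for p in [(465,188),(340,227),(377,350),(503,315)]])
print('block',B.mean(0)); print('holes',H.mean(0)); print('side',np.linalg.norm(np.diff(B,axis=0),axis=1))
print('knob',atz('top0',c(411,250),.138), tri([('top0',c(411,250)),('scene0',(370.5,204))]))
y=T.mean(0)-B.mean(0); print('tail len',np.linalg.norm(y)); ay=np.arctan2(y[1],y[0]); st=ay-np.pi/2
d=B-B.mean(0); a=np.degrees(np.arctan2(d[:,1],d[:,0])); print('diag block',a%90, 'station yaw',np.degrees(st))
d=H-H.mean(0); a=np.degrees(np.arctan2(d[:,1],d[:,0])); print('holes ang',a%90, np.linalg.norm(d,axis=1))
print('post top',atz('top0',c(195,160),.0905))
for n,p in [('tray corners',q) for q in [(363,230),(434,221),(444,275),(371,284)]]: print(n,atz('top0',p,.03))
for p in [(422,236),(428,261)]: print('spare',atz('top0',p,.05))
```

```text
block [0.56477392 0.03365547 0.03      ]
holes [0.56496295 0.03433245 0.064     ]
side [0.1466334  0.14835143 0.1501219 ]
knob [0.56240724 0.03420517 0.138     ] [0.56646711 0.03789608 0.12550155]
tail len 0.1987104643895486
diag block [20.18381168 20.58790771 20.59749101 19.65433167] station yaw -24.465496844025687
holes ang [62.89373956 62.26334199 62.11640433 61.10191864] [0.04576038 0.04520943 0.04482867 0.04583728]
post top [0.61386162 0.1422574  0.0905    ]
tray corners [ 0.60966809 -0.21588673  0.03      ]
tray corners [ 0.63587327 -0.4127875   0.03      ]
tray corners [ 0.4857257  -0.43626979  0.03      ]
tray corners [ 0.46032598 -0.23643327  0.03      ]
spare [ 0.59009128 -0.37488334  0.05      ]
spare [ 0.52146908 -0.38958172  0.05      ]
```

View pics/c2.png

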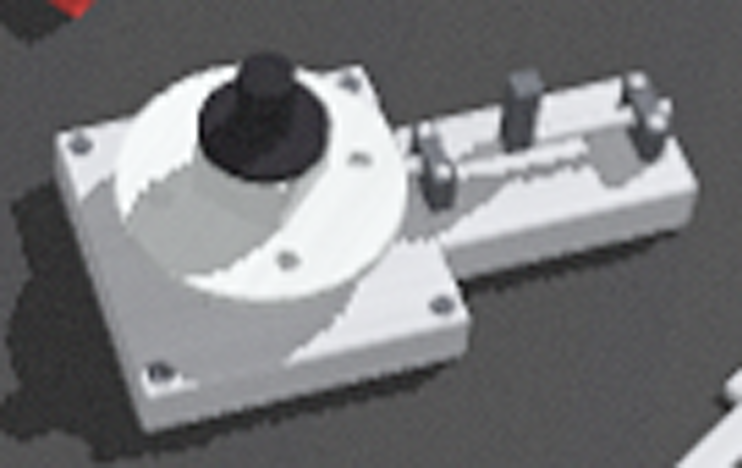

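Geometry agrees: station centre is about (0.565,0.034) with yaw −24.6°. The flange yaw is about 17° (mod 90), so it needs about −42°. The post is at (0.614,0.142), where 120 mm along +y predicts it, and tray_free is about (0.543,−0.286). Next I move over the cap for a closer look.

{"op": "jog_arm", "data": {
  "targets": [
    [[-0.526,-0.417,0.0],96.7,100],
    [[-0.526,-0.417,0.0],96.7,100],
    [[-0.526,-0.417,0.0],96.7,100],
    [[-0.526,-0.417,0.0],96.7,100],
    [[-0.526,-0.417,0.0],96.7,100],
    [[-0.526,-0.417,0.0],96.7,100],
    [[-0.526,-0.417,0.0],96.7,100],
    [[-0.526,-0.417,0.0],96.7,100],
    [[-0.526,-0.417,0.0],96.7,100],
    [[-0.526,-0.417,0.0],96.7,100]
  ]
}}

```text
t: 1.1
ee_pos: [0.4705, 0.1757, 0.2313]
eef_rot: [-2.481, -1.927, 0.0]
contact_force: [1.3, 0.3, -0.5]
finger_gap: 0.0853
gripper_force: 0.0
```

```bash
cat >> h.py <<'E'
from scipy.spatial.transform import Rotation as Ro
def to(p,yang=None):
    s=manip.sense(); R=Ro.from_rotvec(s['eef_rot']).as_matrix(); a=np.degrees(np.arctan2(R[1,1],R[0,1]))
    print('t',round(s['t'],2),'tcp',s['ee_pos'].round(4),'yang',round(a,2),'gap',round(s['finger_gap'],4),'F',s['contact_force'].round(1),'gf',round(s['gripper_force'],1),'q1,6',s['joint_pos'][[0,5]].round(2))
    if p is not None: print('shift',(R.T@(np.array(p)-s['ee_pos'])).round(4),'roll',None if yang is None else round((a-yang+180)%360-180,1))
E
python3 -c "
from h import *
to([.5645,.035,.23],-24.7)"
```

```text
t 1.1 tcp [0.4705 0.1757 0.2313] yang -14.33 gap 0.0853 F [ 1.3  0.3 -0.5] gf 0.0 q1,6 [0.33 0.58]
shift [-0.113   0.1259  0.0012] roll 10.4
```

{"op": "jog_arm", "data": {
  "targets": [
    [[-0.11,0.122,0.0],10,100],
    [[-0.11,0.122,0.0],10,100],
    [[-0.11,0.122,0.0],10,100],
    [[-0.11,0.122,0.0],10,100],
    [[-0.11,0.122,0.0],10,100],
    [[-0.11,0.122,0.0],10,100]
  ]
}}

```text
t: 1.7
ee_pos: [0.5608, 0.0418, 0.2308]
eef_rot: [-2.634, -1.71, 0.002]
contact_force: [-0.1, 0.4, 0.3]
finger_gap: 0.0854
gripper_force: 0.0
```

```bash
python3 -c "
from h import *
snap('wrist','w1')
to([.5645,.035,.23],-24.7)"
```

```text
t 1.75 tcp [0.5607 0.0423 0.2309] yang -23.94 gap 0.0851 F [-0.5 -0.2  0.8] gf 0.0 q1,6 [0.05 0.47]
shift [-0.0051  0.0065  0.0009] roll 0.8
```

View pics/w1.png

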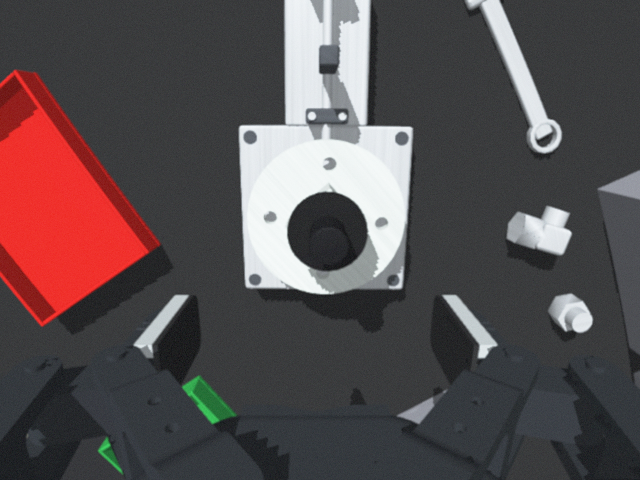

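The wrist view shows the cap's disc centred at (327,231) with the knob top about (327,246). The flange holes are at (329,164), (381,222) and (270,217), the block corners at (240,127), (412,127), (403,287) and (248,289), and the bolt post top at (328,52).

Run:
```python
from h import *
print('cap',atz('w1',(327.5,231),.104),'depth',dep('w1',(300,225)),dep('w1',(327,246)))
B=np.array([atz('w1',p,.03) for p in [(240,127),(412,127),(403,287),(248,289)]]); print(B.mean(0)); d=B-B.mean(0); print(np.degrees(np.arctan2(d[:,1],d[:,0]))%90-45,np.linalg.norm(d,axis=1))
H=np.array([atz('w1',p,.064) for p in [(329,164),(381,222),(270,217)]]); m=(H[1]+H[2])/2; d=H-m;print('holes',m,np.degrees(np.arctan2(d[:,1],d[:,0]))%90,np.linalg.norm(d,axis=1))
P=atz('w1',(328.5,52),.0905); print('post',P,'tri',tri([('w1',(328.5,52)),('top0',((195.5)/5.5-.5+195,160.5/5.5+194.5))]))
print('knob tri',tri([('w1',(327,246)),('top0',(269.7,240.5))]))
to([.5645,.035,.11],-24.7)
```

```text
cap [0.56815158 0.03588717 0.104     ] depth [0.5521742  0.04796354 0.10453716] [0.56661649 0.03565862 0.13854059]
[0.56836342 0.03469476 0.03      ]
[-24.03659855 -23.80441893 -23.68052112 -23.45324625] [0.1043254  0.10413336 0.10368257 0.10478229]
holes [0.56757883 0.03544664 0.064     ] [62.93242146 63.33440933 63.33440933] [0.04461721 0.04515399 0.04515399]
post [0.61800869 0.14701268 0.0905    ] tri [0.62075166 0.14936636 0.05825162]
knob tri [0.56432521 0.03316168 0.12660252]
t 1.75 tcp [0.5607 0.0423 0.2309] yang -23.94 gap 0.0851 F [-0.5 -0.2  0.8] gf 0.0 q1,6 [0.05 0.47]
shift [-0.0051  0.0067  0.1209] roll 0.8
```

{"op": "jog_arm", "data": {
  "targets": [
    [[-0.004,0.009,0.03],0,100],
    [[-0.004,0.009,0.06],0,100],
    [[-0.004,0.009,0.06],0,100],
    [[-0.004,0.009,0.06],0,100]
  ]
}}

```text
t: 2.15
ee_pos: [0.5675, 0.0353, 0.1715]
eef_rot: [-2.632, -1.713, 0.002]
contact_force: [-0.6, 0.3, 0.5]
finger_gap: 0.0852
gripper_force: 0.0
```

```bash
python3 -c "
from h import *
to([.567,.035,.110],-24.1)"
```

```text
t 2.15 tcp [0.5675 0.0353 0.1715] yang -23.88 gap 0.0852 F [-0.6  0.3  0.5] gf 0.0 q1,6 [0.04 0.46]
shift [-0.0004 -0.0003  0.0615] roll 0.2
```

Down, grip, then lift 120 mm.

{"op": "jog_arm", "data": {
  "targets": [
    [[0,0,0.03],0,100],
    [[0,0,0.06],0,100],
    [[0,0,0.061],0,100],
    [[0,0,0.061],0,20],
    [[0,0,0.061],0,20],
    [[0,0,0.061],0,20],
    [[0,0,0.061],0,20],
    [[0,0,0.061],0,20],
    [[0,0,0.061],0,20],
    [[0,0,0.061],0,20]
  ]
}}

```text
t: 3.15
ee_pos: [0.569, 0.0341, 0.1117]
eef_rot: [2.634, 1.711, 0.002]
contact_force: [-1.7, 0.7, 7.3]
finger_gap: 0.0245
gripper_force: 58.4
```

```bash
python3 -c "
from h import *
to([.567,.035,.110],-24.1)"
```

```text
t 3.15 tcp [0.569  0.0341 0.1117] yang -23.99 gap 0.0245 F [-1.7  0.7  7.3] gf 58.4 q1,6 [0.04 0.46]
shift [-0.     -0.0021  0.0017] roll 0.1
```

{"op": "jog_arm", "data": {
  "targets": [
    [[0,0,-0.02],0,20],
    [[0,0,-0.06],0,20],
    [[0,0,-0.1],0,20],
    [[0,0,-0.1],0,20],
    [[0,0,-0.1],0,20]
  ]
}}

```text
t: 3.65
ee_pos: [0.5688, 0.0341, 0.2116]
eef_rot: [2.633, 1.711, 0.004]
contact_force: [-0.3, 0.0, -0.8]
finger_gap: 0.0242
gripper_force: 58.9
```

```bash
python3 -c "
from h import *
to([.543,-.286,.21],-24.1)
im,d=snap('wrist','w2'); snap('top','t2')"
```

```text
t 3.65 tcp [0.5688 0.0341 0.2116] yang -23.98 gap 0.0242 F [-0.3  0.  -0.8] gf 58.9 q1,6 [0.04 0.46]
shift [-0.3029  0.1065  0.0015] roll 0.1
```

View pics/w2.png

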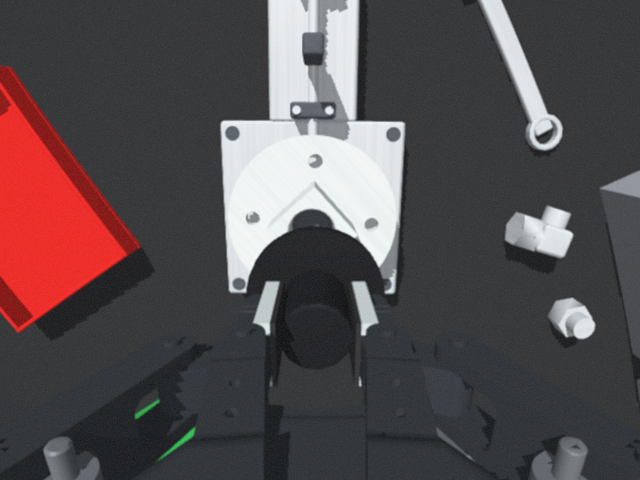

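The wrist view shows the cap held between the fingers at (316,310), and the bare bore at (311,220). Carry it to the grey tray.

{"op": "jog_arm", "data": {
  "targets": [
    [[-0.303,0.107,0],0,20],
    [[-0.303,0.107,0],0,20],
    [[-0.303,0.107,0],0,20],
    [[-0.303,0.107,0],0,20],
    [[-0.303,0.107,0],0,20],
    [[-0.303,0.107,0],0,20],
    [[-0.303,0.107,0],0,20],
    [[-0.303,0.107,0],0,20],
    [[-0.303,0.107,0.05],0,20],
    [[-0.303,0.107,0.1],0,20]
  ]
}}

```text
t: 4.75
ee_pos: [0.5434, -0.2858, 0.1095]
eef_rot: [2.633, 1.71, 0.002]
contact_force: [0.7, 0.3, -0.5]
finger_gap: 0.024
gripper_force: 59.0
```

```bash
python3 -c "
from h import *
to([.543,-.286,.026],-24.1)
a,d=snap('wrist','w3');
b=cv2.imread('pics/w3.png');cv2.imwrite('pics/w3.png',b)"
```

```text
t 4.75 tcp [ 0.5434 -0.2858  0.1095] yang -23.99 gap 0.024 F [ 0.7  0.3 -0.5] gf 59.0 q1,6 [-0.5  -0.09]
shift [-0.0003 -0.0004  0.0835] roll 0.1
```

View pics/w3.png

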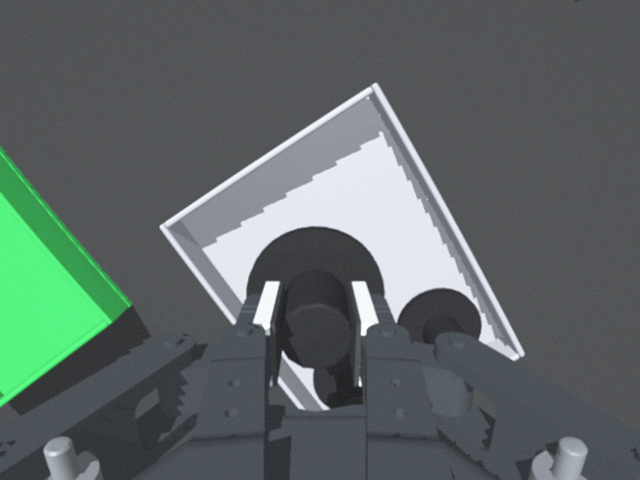

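The held cap is over the free half of the grey tray, with rim corners at (163,228), (376,87) and (522,355), and the spares at (440,325) and (340,385). The position is as planned, so I lower and release.

{"op": "jog_arm", "data": {
  "targets": [
    [[0,0,0.04],0,20],
    [[0,0,0.075],0,20],
    [[0,0,0.083],0,20],
    [[0,0,0.084],0,20],
    [[0,0,0.084],0,55],
    [[0,0,0.084],0,60],
    [[0,0,0.084],0,60],
    [[0,0,0.084],0,60]
  ]
}}

```text
t: 5.6
ee_pos: [0.5434, -0.2865, 0.0273]
eef_rot: [2.633, 1.711, 0.001]
contact_force: [-0.3, -0.4, 0.8]
finger_gap: 0.0514
gripper_force: 0.0
```

```bash
python3 -c "
from h import *
c=[atz('w3',p,.03) for p in [(163,228),(376,87),(522,355)]];print(c)
y=(c[0]-c[1]); y=(c[1]-c[2])/np.linalg.norm(c[1]-c[2]); print('free',(c[0]+c[1])/2-.06*y)
to([.618,.146,.2],-24.1)"
```

```text
[array([ 0.46627541, -0.23859001,  0.03      ]), array([ 0.61090257, -0.21696992,  0.03      ]), array([ 0.63944187, -0.4115948 ,  0.03      ])]
free [ 0.54729415 -0.28714511  0.03      ]
t 5.6 tcp [ 0.5434 -0.2865  0.0273] yang -23.98 gap 0.0514 F [-0.3 -0.4  0.8] gf 0.0 q1,6 [-0.5  -0.09]
shift [ 0.4255 -0.1073 -0.1729] roll 0.1
```

{"op": "jog_arm", "data": {
  "targets": [
    [[0,0,-0.05],0,60],
    [[0,0,-0.1],0,60],
    [[0,0,-0.12],0,60],
    [[0.424,-0.107,-0.12],0,60],
    [[0.424,-0.107,-0.12],0,60],
    [[0.424,-0.107,-0.12],0,60],
    [[0.424,-0.107,-0.12],0,60],
    [[0.424,-0.107,-0.12],0,60],
    [[0.424,-0.107,-0.12],0,60],
    [[0.424,-0.107,-0.12],0,60]
  ]
}}

```text
t: 6.6
ee_pos: [0.6027, 0.0606, 0.1469]
eef_rot: [2.634, 1.711, 0.001]
contact_force: [1.3, -1.2, 0.6]
finger_gap: 0.0512
gripper_force: 0.0
```

{"op": "jog_arm", "data": {
  "targets": [
    [[0,0,0],0,60],
    [[0,0,0],0,60]
  ]
}}

```text
t: 6.8
ee_pos: [0.6025, 0.0598, 0.1466]
eef_rot: [2.632, 1.715, 0.0]
contact_force: [-0.3, 0.2, -0.4]
finger_gap: 0.0513
gripper_force: 0.0
```

```bash
python3 -c "
from h import *
snap('top','t4');snap('wrist','w4')
to([.616,.145,.147],-24.1)"
```

```text
t 6.9 tcp [0.6023 0.0578 0.1464] yang -24.0 gap 0.0511 F [-0.3 -0.4 -0.8] gf 0.0 q1,6 [0.08 0.5 ]
shift [ 0.0852 -0.0229 -0.0006] roll 0.1
```

```bash
cat >> h.py <<'E'
def cloud(f):
    z=load(f); v,u=np.mgrid[0:480,0:640]; pt=cv2.undistortPoints(np.stack([u,v],-1).reshape(-1,1,2).astype(float),np.array(z['K'],float),np.array(z['D'],float)).reshape(-1,2)
    R=cv2.Rodrigues(np.array(z['r'],float))[0]; P=(np.c_[pt,np.ones(len(pt))]*z['d'].reshape(-1,1)-np.ravel(z['t']))@R; P[z['d'].ravel()==0]=9; return P
E
python3 -c "
from h import *
for f in('t4','w4','w1','w2'):
    P=cloud(f); m=(abs(P[:,2]-.0905)<.006)&(np.hypot(P[:,0]-.616,P[:,1]-.145)<.03); print(f,m.sum(),P[m].mean(0) if m.any() else 0)
    m=(np.hypot(P[:,0]-.543,P[:,1]+.286)<.008)&(P[:,2]<.1);print('cap',m.sum(),P[m].max(0) if m.any() else 0)
"
```

```text
t4 3 [0.61755308 0.14072826 0.09029271]
cap 27 [ 0.55054404 -0.27863233  0.05959807]
w4 844 [0.61773354 0.14493387 0.09074389]
cap 0 0
w1 441 [0.61700785 0.14465984 0.09075668]
cap 0 0
w2 546 [0.61743245 0.14474855 0.0906669 ]
cap 0 0
```

```bash
python3 -c "
from h import *
P=cloud('t4')
for c in [(.545,-.286),(.590,-.375),(.521,-.39)]:
    m=(np.hypot(P[:,0]-c[0],P[:,1]-c[1])<.035)&(P[:,2]>.035)&(P[:,2]<.1);q=P[m];print(c,m.sum(),np.median(q,0),np.sort(q[:,2])[::6].round(3))
    m=(np.hypot(P[:,0]-c[0],P[:,1]-c[1])<.04)&(P[:,2]>.008)&(P[:,2]<.03);q=P[m];print('  disc',m.sum(),q.mean(0),q[:,2].std(),np.linalg.lstsq(np.c_[q[:,:2]-q[:,:2].mean(0),np.ones(len(q))],q[:,2],rcond=None)[0])
to([.617,.145,.062],-24.1)
"
```

```text
(0.545, -0.286) 75 [ 0.53945842 -0.2866041   0.0484421 ] [0.036 0.041 0.043 0.046 0.047 0.048 0.048 0.049 0.05  0.05  0.052 0.053
 0.057]
  disc 277 [ 0.53959799 -0.28475682  0.01486477] 0.0037994380814655635 [-0.01321355  0.00356846  0.01486477]
(0.59, -0.375) 79 [ 0.59106394 -0.37844073  0.04810609] [0.035 0.041 0.042 0.044 0.046 0.046 0.048 0.048 0.049 0.05  0.05  0.051
 0.052 0.056]
  disc 280 [ 0.59098417 -0.37708981  0.01498532] 0.004335167760257264 [ 0.01708547 -0.02646742  0.01498532]
(0.521, -0.39) 80 [ 0.52316238 -0.39023501  0.04854242] [0.035 0.041 0.043 0.045 0.046 0.047 0.048 0.049 0.05  0.05  0.052 0.052
 0.054 0.058]
  disc 321 [ 0.52039841 -0.39259305  0.01586637] 0.005116867860021316 [-0.0473476  -0.04114832  0.01586637]
t 6.9 tcp [0.6023 0.0578 0.1464] yang -24.0 gap 0.0511 F [-0.3 -0.4 -0.8] gf 0.0 q1,6 [0.08 0.5 ]
shift [ 0.0857 -0.022   0.0844] roll 0.1
```

The cap stands upright on the tray floor like its neighbours. Now the bolt handle.

{"op": "jog_arm", "data": {
  "targets": [
    [[0.045,-0.012,0],0,60],
    [[0.086,-0.022,0],0,60],
    [[0.086,-0.022,0.04],0,60],
    [[0.086,-0.022,0.08],0,60],
    [[0.086,-0.022,0.083],0,60],
    [[0.086,-0.022,0.083],0,10],
    [[0.086,-0.022,0.083],0,10],
    [[0.086,-0.022,0.083],0,5],
    [[0.086,-0.022,0.083],0,5],
    [[0.086,-0.022,0.083],0,5]
  ]
}}

```text
t: 7.9
ee_pos: [0.6173, 0.1462, 0.0657]
eef_rot: [-2.635, -1.71, -0.001]
contact_force: [-4.9, 0.2, 4.8]
finger_gap: 0.0131
gripper_force: 58.8
```

```bash
python3 -c "
from h import *
to([.617,.145,.062],-24.1)"
```

```text
t 7.9 tcp [0.6173 0.1462 0.0657] yang -24.04 gap 0.0131 F [-4.9  0.2  4.8] gf 58.8 q1,6 [0.21 0.63]
shift [-0.0012  0.0002  0.0037] roll 0.1
```

Gripped. Draw back 40 mm along tool +x (the station's +y).

{"op": "jog_arm", "data": {
  "targets": [
    [[0.01,0,0],0,5],
    [[0.02,0,0],0,5],
    [[0.03,0,0],0,5],
    [[0.037,0,0],0,5],
    [[0.038,0,0],0,5],
    [[0.038,0,0],0,5]
  ]
}}

```text
t: 8.5
ee_pos: [0.6328, 0.1805, 0.0657]
eef_rot: [2.635, 1.711, 0.0]
contact_force: [-4.2, -1.0, 4.4]
finger_gap: 0.0129
gripper_force: 58.8
```

{"op": "jog_arm", "data": {
  "targets": [
    [[0,0,0],0,50],
    [[0,0,0],0,50],
    [[0,0,-0.03],0,50],
    [[0,0,-0.08],0,50],
    [[0,0,-0.11],0,60],
    [[0,0,-0.11],0,60]
  ]
}}

```text
t: 9.1
ee_pos: [0.6366, 0.1817, 0.1798]
eef_rot: [2.632, 1.709, 0.017]
contact_force: [0.6, 0.7, -0.0]
finger_gap: 0.0511
gripper_force: 0.0
```

```bash
python3 -c "
from h import *
snap('wrist','w5')
P=cloud('w5'); m=(abs(P[:,2]-.0905)<.006)&(np.hypot(P[:,0]-.63,P[:,1]-.17)<.05); print(m.sum(),P[m].mean(0) if m.any() else 0)
to([.567,.035,.155],17.9)"
```

```text
505 [0.6335981  0.18031635 0.09057263]
t 9.15 tcp [0.635  0.1813 0.177 ] yang -23.99 gap 0.051 F [-0.7 -0.7  0.1] gf 0.0 q1,6 [0.26 0.68]
shift [-0.1614 -0.0028  0.0213] roll -41.9
```

Bolt drawn 39 mm and released. Next, over the flange boss with the fingers square to its flats.

{"op": "jog_arm", "data": {
  "targets": [
    [[-0.161,-0.003,0.02],-42,100],
    [[-0.161,-0.003,0.02],-42,100],
    [[-0.161,-0.003,0.02],-42,100],
    [[-0.161,-0.003,0.02],-42,100],
    [[-0.161,-0.003,0.02],-42,100],
    [[-0.161,-0.003,0.02],-42,100],
    [[-0.161,-0.003,0.02],-42,100]
  ]
}}

```text
t: 9.85
ee_pos: [0.5644, 0.035, 0.1527]
eef_rot: [-1.85, -2.538, 0.001]
contact_force: [0.1, -0.6, -0.1]
finger_gap: 0.0855
gripper_force: 0.0
```

```bash
python3 -c "
from h import *
snap('wrist','w6')
P=cloud('w6'); m=(abs(P[:,2]-.098)<.004)&(np.hypot(P[:,0]-.567,P[:,1]-.035)<.05); q=P[m]; print(m.sum(),q.mean(0)); print(cv2.minAreaRect((q[:,:2]*1000).astype(np.float32)))
to([.567,.035,.067],17.9)"
```

```text
4172 [0.56720339 0.03592992 0.09842733]
((567.48779296875, 35.07847213745117), (44.41123580932617, 44.71708679199219), 18.03338623046875)
t 9.9 tcp [0.5646 0.0352 0.1528] yang 17.86 gap 0.0854 F [ 0.  -0.1  0.2] gf 0.0 q1,6 [ 0.04 -0.27]
shift [-0.001   0.0023  0.0858] roll -0.0
```

View pics/w6.png

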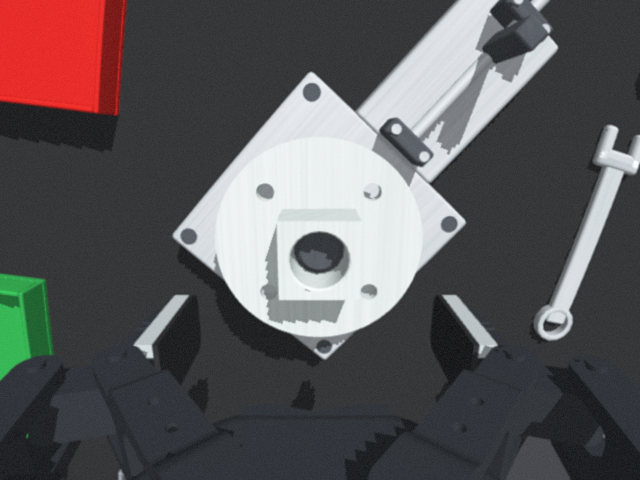

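The wrist view shows the boss square to the fingers, with the bore at (320,255). The tongue is clear of the disc, and the fitted boss yaw is 18.0° against the station's −24.1°. I go down, close to about 47 mm, and turn slowly.

{"op": "jog_arm", "data": {
  "targets": [
    [[-0.001,0.003,0.04],0,100],
    [[-0.001,0.003,0.08],0,100],
    [[-0.001,0.003,0.086],0,100],
    [[-0.001,0.003,0.086],0,55],
    [[-0.001,0.003,0.086],0,55],
    [[-0.001,0.003,0.086],0,55],
    [[-0.001,0.003,0.086],0,55],
    [[-0.001,0.003,0.086],0,55]
  ]
}}

```text
t: 10.7
ee_pos: [0.5686, 0.035, 0.0685]
eef_rot: [1.845, 2.54, 0.002]
contact_force: [-1.6, 0.2, 0.2]
finger_gap: 0.0472
gripper_force: 0.0
```

```bash
python3 -c "
from h import *
to([.5675,.035,.067],17.9)"
```

```text
t 10.7 tcp [0.5686 0.035  0.0685] yang 18.01 gap 0.0472 F [-1.6  0.2  0.2] gf 0.0 q1,6 [ 0.04 -0.27]
shift [ 0.0003 -0.0011  0.0015] roll 0.1
```

{"op": "jog_arm", "data": {
  "targets": [
    [[0,-0.001,0],6,55],
    [[0,-0.001,0],12,55],
    [[0,-0.001,0],18,55],
    [[0,-0.001,0],24,55],
    [[0,-0.001,0],30,55],
    [[0,-0.001,0],35,55],
    [[0,-0.001,0],38,55],
    [[0,-0.001,0],40,55],
    [[0,-0.001,0],41,55],
    [[0,-0.001,0],42,55]
  ]
}}

```text
t: 11.7
ee_pos: [0.5675, 0.0347, 0.0679]
eef_rot: [2.634, 1.711, 0.002]
contact_force: [0.7, -0.4, 3.5]
finger_gap: 0.0469
gripper_force: 4.5
```

{"op": "jog_arm", "data": {
  "targets": [
    [[0,0,0],1,55],
    [[0,0,0],2,55],
    [[0,0,0],3,55],
    [[0,0,0],4,55],
    [[0,0,0],5,55],
    [[0,0,0],6,55],
    [[0,0,0],7,55],
    [[0,0,0],8,55],
    [[0,0,0],9,55],
    [[0,0,0],10,55]
  ]
}}

```text
t: 12.7
ee_pos: [0.5669, 0.0346, 0.0673]
eef_rot: [2.775, 1.474, 0.0]
contact_force: [0.3, 0.2, -1.5]
finger_gap: 0.047
gripper_force: 2.2
```

```bash
cat >> h.py <<'E'
def flange(f):
    P=cloud(f); r=np.hypot(P[:,0]-.5675,P[:,1]-.035); m=(r>.05)&(r<.06)&(P[:,2]<.09)&(P[:,2]>.03); print('disc z percentiles',m.sum(),np.percentile(P[m,2],[5,25,50,75,95]).round(4))
    for n in(.074,.098):
        m=(abs(P[:,2]-n)<.004)&(r<.035); q=P[m]; print(n,m.sum(), cv2.minAreaRect((q[:,:2]*1000).astype(np.float32)) if m.sum()>50 else '')
E
python3 -c "
from h import *
snap('wrist','w7'); flange('w7')
to([.5675,.035,.067],-24.1)"
```

```text
disc z percentiles 12190 [0.0397 0.0403 0.0407 0.0411 0.0417]
0.074 9149 ((568.131591796875, 33.563331604003906), (45.28187942504883, 67.40214538574219), 64.95711517333984)
0.098 1193 ((567.67333984375, 35.14282989501953), (23.708040237426758, 68.47303771972656), 56.052635192871094)
t 12.75 tcp [0.5669 0.0347 0.0673] yang -34.1 gap 0.047 F [ 1.1 -0.2 -0.1] gf 2.2 q1,6 [0.04 0.64]
shift [0.0006 0.0003 0.0003] roll -10.0
```

The flange is home: disc top at 40.7 mm all round. Turn back, open, rise, and go to the bolt handle.

{"op": "jog_arm", "data": {
  "targets": [
    [[0,0,0],-5,65],
    [[0,0,0],-10,75],
    [[0,0,0],-10,75],
    [[0,0,0],-10,75],
    [[0,0,-0.04],-10,75],
    [[0,0,-0.08],-10,75],
    [[0,0,-0.08],-10,60]
  ]
}}

```text
t: 13.45
ee_pos: [0.5703, 0.0348, 0.1523]
eef_rot: [2.633, 1.706, 0.012]
contact_force: [0.4, 0.1, -0.1]
finger_gap: 0.0518
gripper_force: 0.0
```

```bash
python3 -c "
from h import *
snap('wrist','w8'); flange('w8')
P=cloud('w8'); m=(abs(P[:,2]-.0905)<.006)&(np.hypot(P[:,0]-.633,P[:,1]-.18)<.02); print(m.sum(),P[m].mean(0) if m.any() else 0)
to([.6335,.1805,.066],-24.1)"
```

```text
disc z percentiles 7192 [0.0396 0.0402 0.0407 0.0412 0.0418]
0.074 3754 ((567.2645874023438, 33.92094039916992), (44.75100326538086, 44.14924621582031), 64.65190124511719)
0.098 0 
0 0
t 13.5 tcp [0.5688 0.0347 0.15  ] yang -24.09 gap 0.051 F [ 0.4 -0.5 -0.2] gf 0.0 q1,6 [0.04 0.46]
shift [ 0.1593 -0.0009  0.0844] roll 0.0
```

{"op": "jog_arm", "data": {
  "targets": [
    [[0.05,0,0],0,60],
    [[0.1,0,0],0,60],
    [[0.15,0,0],0,60],
    [[0.159,0,0],0,60],
    [[0.159,0,0.04],0,60],
    [[0.159,0,0.078],0,60],
    [[0.159,0,0.08],0,60],
    [[0.159,0,0.08],0,5],
    [[0.159,0,0.08],0,5],
    [[0.159,0,0.08],0,5]
  ]
}}

```text
t: 14.5
ee_pos: [0.6326, 0.18, 0.0695]
eef_rot: [2.634, 1.71, 0.004]
contact_force: [0.2, -0.0, 0.7]
finger_gap: 0.0129
gripper_force: 58.8
```

{"op": "jog_arm", "data": {
  "targets": [
    [[0,0,0],0,5],
    [[0,0,0],0,5],
    [[0,0,0],0,5]
  ]
}}

```text
t: 14.8
ee_pos: [0.6326, 0.18, 0.0694]
eef_rot: [2.634, 1.711, 0.004]
contact_force: [-1.4, 0.1, 7.8]
finger_gap: 0.0127
gripper_force: 59.8
```

```bash
python3 -c "
from h import *
to([.617,.145,.066],-24.1)"
```

```text
t 14.8 tcp [0.6326 0.18   0.0694] yang -24.0 gap 0.0127 F [-1.4  0.1  7.8] gf 59.8 q1,6 [0.26 0.68]
shift [-0.0384 -0.      0.0034] roll 0.1
```

{"op": "jog_arm", "data": {
  "targets": [
    [[-0.01,0,0],0,5],
    [[-0.02,0,0],0,5],
    [[-0.03,0,0],0,5],
    [[-0.037,0,0],0,5],
    [[-0.04,0,0],0,5],
    [[-0.042,0,0],0,5],
    [[-0.042,0,0],0,5],
    [[-0.042,0,0],0,5]
  ]
}}

```text
t: 15.6
ee_pos: [0.6167, 0.1446, 0.0695]
eef_rot: [-2.635, -1.71, -0.011]
contact_force: [1.3, 13.7, 3.1]
finger_gap: 0.0125
gripper_force: 59.3
```

```bash
python3 -c "
from h import *
to([.617,.145,.066],-24.1)"
```

```text
t 15.6 tcp [0.6167 0.1446 0.0695] yang -24.03 gap 0.0125 F [ 1.3 13.7  3.1] gf 59.3 q1,6 [0.21 0.63]
shift [0.0004 0.0001 0.0035] roll 0.1
```

Hard stop reached (13.7 N). Release and rise.

{"op": "jog_arm", "data": {
  "targets": [
    [[0,0,0],0,60],
    [[0,0,0],0,60],
    [[0,0,0],0,60],
    [[0,0,-0.04],0,60],
    [[0,0,-0.09],0,60],
    [[-0.05,0,-0.12],0,60],
    [[-0.1,0,-0.15],0,60],
    [[-0.13,0,-0.16],0,60],
    [[-0.13,0,-0.16],0,60],
    [[-0.13,0,-0.16],0,60]
  ]
}}

```text
t: 16.6
ee_pos: [0.5616, 0.0216, 0.2281]
eef_rot: [2.636, 1.708, 0.002]
contact_force: [0.2, -0.3, -0.5]
finger_gap: 0.0515
gripper_force: 0.0
```

```bash
python3 -c "
from h import *
snap('wrist','w9'); flange('w9')
P=cloud('w9'); m=(abs(P[:,2]-.0905)<.006)&(np.hypot(P[:,0]-.617,P[:,1]-.145)<.03); print(m.sum(),P[m].mean(0) if m.any() else 0)
to(None)"
```

```text
disc z percentiles 4664 [0.0395 0.0402 0.0407 0.0412 0.0422]
0.074 2241 ((567.5071411132812, 33.9251708984375), (44.474090576171875, 44.175132751464844), 64.66452026367188)
0.098 0 
467 [0.61670832 0.14376457 0.09084008]
t 16.65 tcp [0.5616 0.0225 0.2274] yang -24.05 gap 0.0515 F [ 0.7  0.9 -0.1] gf 0.0 q1,6 [0.02 0.44]
```

View pics/w9.png

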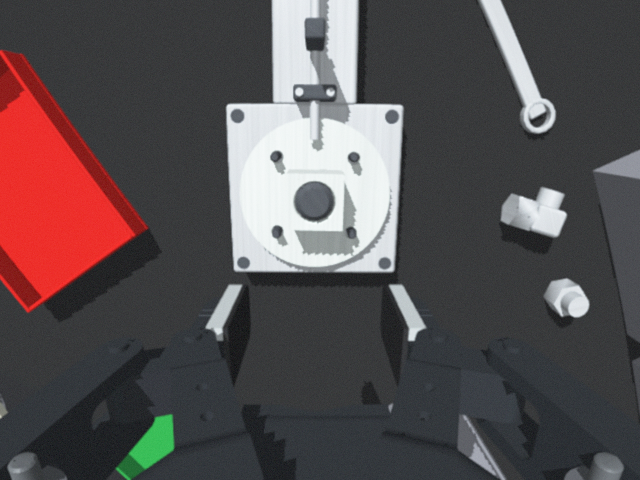

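The flange is flat with all four studs through its holes at (277,157), (354,157), (278,232) and (351,232). The tongue lies over the rim, ending at (316,140), and the post is back at its shut position.

```bash
python3 -c "
from h import *
print(manip.finish_job())"
```

```text
the job is handed in; nothing more can be done
None
```

The job is done and handed in at about 16.7 s: the cap stands in the grey tray, the flange is fully home on its studs, and the bolt is shut over its rim and released; I never touched the other parts.

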